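# Regrip a forming blade in the vise and hold it in the polisher's guard slot

### The arm

A 7-joint arm with a two-finger parallel gripper is mounted at the origin on the work surface. World frame = base frame: x ahead of the robot, y to its left, z up, the work surface at z = 0. Lengths are in m, angles in rad, forces in N, time in s.
With the tool pointing down it reaches from about 0.4 to 0.875 m from the base axis. Payload 4.4 kg.
Tool frame: the origin (TCP) lies midway between the tips of the shut fingers; the grasp point (between the pads) lies behind it (robot.grip_depth is the z of the grasp point in the tool frame, in m); z points along the fingers, y is the line along which they close (so a half turn about z gives the same grasp; the last joint's range is limited). The gripper opens to 85 mm and grips with 20 to 120 N. Pads are 22 mm wide; open, the fingers measure 114 mm over their backs; the gripper's body (76 mm by 85 mm) begins 54 mm behind the grasp point. The pads swing forward as they close: fully open they stand 13 mm farther back than shut.
Start: joints at [-0.066, 0.628, 0.038, 1.517, -0.027, 0.996, -0.02], TCP at [0.65, 0, 0.231] pointing down, gripper open.
Joint ranges: [-3.06, 3.06], [-0.37, 2.12], [-1.25, 1.32], [0.18, 2.47], [-1.1, 4.24], [0.23, 1.98], [-2.94, 2.94]. Speed limits (rad/s): [2.57, 2.57, 3.14, 3.14, 3.14, 3.14, 3.14].

### API

Orientations are given as a rotation vector (axis times angle).
In Python, from bench import sensors, viewer, ticket, robot gives the robot as it stands. The module is installed in compiled form; this text tells all that it offers.
- The arm moves only by the tool step_arm, never from a script. Its argument "steps" is text: rows parted by semicolons, each of 7 numbers parted by spaces: the shift along the tool's x, y, z in cm, then the turn, a rotation vector about the tool's x, y, z in rad, then the closure, from -1 (fully open) to 1 (shut), so that 0 is half open. A call has exactly 10 rows; each row is the pose to reach, as a shift and turn from the pose commanded when the call began, along the tool's axes at that moment; what a row does not reach only later rows make up. A row lasts 1/8 s, in which the tool goes at most 62.5 mm and 10.7 degrees, less where a joint would pass 70% of its speed; a pose out of reach is approached as far as the arm can. A call with a gripper value outside its range is refused whole. The fingers move at their own pace and stop on an object; "newtons" is the grip in N (left out, the last holds). Time passes only in rows, so rows that repeat a pose let the fingers close, or fill a call up. It gives the time, the measured TCP pose, the force, the opening and the grip force at its end, in the units of the state.
- sensors.get_obs(): the state, without advancing time (a new reading comes with each control period).
- viewer.grab_frame(name): name is "scene" or "side" or "wrist"; returns a dict with "image" (384x512x3 uint8, red, green, blue), "K" (3x3 intrinsics, pixels), "world_from_camera" (4x4, takes a point from camera to world coordinates). Camera axes: x right, y down, z forward; pixel columns grow to the right and rows downward; lengths in m; the calibration is good to about 2 mm. A picture is of the moment at which its call begins. There is no depth.
- ticket.finish_job(): hands the job in; it is judged then, once.
The state is a dict: "time_s": time; "q": joint angles; "qd": joint speeds; "tau": joint torques, N m; "tool_pos": TCP position; "eef_rot": TCP orientation; "contact_force": force on the tool from outside, world axes, zero at the start; "wrist_torque": the same for the moment, N m; "finger_gap": finger opening in m; "grip_force": force on a finger pad.
Only numpy, scipy, OpenCV 4.12 (cv2) and the standard library are available. Lean on these libraries where they do the work, as an engineer would, in place of code of your own. Each camera call takes 0.05 s, during which the arm holds its last target. There are 200 camera calls.

### The job

Take the wide flat steel blade out of the wooden rack, stand it between the open jaws of the slide-jaw vise, push the sliding jaw shut on it and let go, so that you can take it again by its narrow edges (the shields on the polishing machine leave no room for fingers on its broad faces). Then lift it out, lower its foot down through the slot in the machine's guard plate, between the two shields, and finish while holding it there: upright, about 30 mm of it below the top of the plate, still in the grip. Leave the other tools and things where they are.

Things in the scene. Friction and masses are not known exactly. Their poses are not given: they have to be found in the camera images.
- blade: Wide flat steel blade, the widest tool in the rack: an upright bar 12 mm thick (its x), 36 mm wide (its y), 120 mm tall, about 0.4 kg. Its lowest 10 mm narrow from 12 to 8 mm thick (34 mm wide there); the same turned half round. Origin: centre of the foot's underside. At the start it stands in one of the rack's three wells, axes parallel to the rack's.
- rack: Fixed wooden tool rack, 64 mm (x) by 212 mm (y), origin under its centre. Three wells in a row at y = -62, 0, 62 mm, each 16 (x) by 40 mm (y), floor 12 mm and walls across x (14 mm thick) 57 mm above the table. Posts beside the wells (16 x, 22 y), 126 mm high, stand close to the blade's narrow edges: tools here are gripped on the faces looking along x and lifted straight up.
- vise: Fixed slide-jaw vise. Origin on the table under the centre of a blade clamped in it. Base 12 mm high (the blade stands on it), x = -142 to 48 mm, 76 mm wide. The fixed jaw's face is at x = +6 mm and looks to -x; jaw 60 mm wide (y), 30 mm thick, top 57 mm above the table. The sliding jaw (24 mm thick, 56 mm wide, same height) faces it from the -x side.
- vise_jaw (a joint): Travel of the sliding jaw towards the fixed jaw (the vise's +x), m. The gap between the jaws is 0.036 less this travel: 0 is fully open, 0.024 is shut on the 12 mm blade. Starts with a gap of 22 to 30 mm. Slides with about 4 N of friction, stays where it is left and grips lightly: the blade can be pulled straight up out of it.
- push_plate (a point): Top edge, middle of the outer (-x) face of the upright push plate on the sliding jaw's tail: plate 10 mm thick, 44 mm wide (y), reaching from 16 mm up to this point, 80 mm above the table. It lies 105 mm behind the sliding jaw's face; push it towards the vise's +x to shut the jaw.
- polisher: Fixed polishing machine: housing 200 mm (x) by 150 mm (y), steel guard plate as its top, 85 mm above the table; a motor 84 mm thick sticks out 100 mm at its +x end. Hollow below the plate, inside floor 8 mm above the table. Origin under the slot's centre.
- slot (a point): Centre of the guard slot, at the plate's top, axes as the machine's. The slot goes through the 8 mm plate, 40 mm long (x) and 14 mm wide (y). Upright shields 110 mm long (x), 4 mm thick, stand along both sides of it, inner faces 21 mm from the centre (+-y), tops 80 mm above the plate; between them it is open at both x ends and above.
- punch: Bystander: round steel bar, 14 mm diameter, 118 mm tall, in another well of the rack. Origin: centre of its foot.
- drift: Bystander: steel bar 14 by 22 mm, 105 mm tall, in another well of the rack. Origin: centre of its foot.
- hammer: Bystander: hammer lying at the far right of the table.
- cup: Bystander: copper cup, 76 mm wide, 75 mm high, at the far side.
- jar: Bystander: small closed jar, 50 mm wide, 65 mm high, on the robot's side between rack and vise.
- sanding_block: Bystander: cork block 70 by 40 by 30 mm, beyond the gap between rack and vise.
- ring_blank: Bystander: brass ring, 64 mm wide, 20 mm high, on the robot's side between vise and machine.
- bowl: Bystander: steel bowl, 110 mm wide, 50 mm high, at the far side beyond the vise.
Mind the look-alikes: they are no part of the job. Leave any purple look-alike of the vise alone. What is shaped like the blade but pink is not meant.

How it is judged:
By the outcome, as a careful person would: the job done as asked, in the order asked, and still so for the second after the job is handed in, while the arm keeps its last pose, push and grip.
It also fails if it takes over 64 s, if anything falls off the work surface, if the arm or the gripper's body presses on something with over 40 N, if the wrist force passes 120 N, or if a joint passes its speed limit or range.

## Working session

There is one attempt and no reset: what is moved stays moved. The work goes in short steps, Python scripts to look and compute and a tool call to move; the robot and the scene stay as the last step left them, time stands still between calls to the robot, and variables do not carry over. Pictures are saved under pics/ and viewed, at most 10 in all, crops included, and the job is handed in when it is done.

Besides the shell and the picture viewer there is one more tool, called as name(argument=value, ...) on one line, values as JSON. step_arm: Moves the arm, as the interface text tells. Its arguments: {"type":"object","properties":{"steps":{"type":"string"},"newtons":{"type":"number"}},"required":["steps"]}

```bash
mkdir -p pics
cat > h.py <<'E'
import numpy as np, cv2
from scipy.spatial.transform import Rotation as R
from bench import sensors, viewer, ticket, robot
def grab(n,save=None):
    f=viewer.grab_frame(n)
    im=cv2.cvtColor(np.asarray(f["image"]),cv2.COLOR_RGB2BGR)
    if save: cv2.imwrite("pics/"+save,im)
    return im,np.array(f["K"]),np.array(f["world_from_camera"])
def ray(K,T,u,v):
    d=T[:3,:3]@np.linalg.solve(K,[u,v,1.]); return T[:3,3],d/np.linalg.norm(d)
def onz(K,T,u,v,z):
    o,d=ray(K,T,u,v); return o+d*(z-o[2])/d[2]
def proj(K,T,P):
    p=np.linalg.inv(T)@np.append(P,1); q=K@p[:3]; return q[:2]/q[2]
E
python3 - <<'E'
from h import *
a=grab("scene");b=grab("side");
np.savez("c.npz",sK=a[1],sT=a[2],dK=b[1],dT=b[2],si=a[0],di=b[0])
cv2.imwrite("pics/a.png",cv2.resize(a[0],(800,600),interpolation=cv2.INTER_CUBIC))
cv2.imwrite("pics/b.png",cv2.resize(b[0],(800,600),interpolation=cv2.INTER_CUBIC))
print(a[2].round(3),b[2].round(3),a[1]); o=sensors.get_obs(); print(o, robot.grip_depth)
E
```

```text
[[-0.185  0.756 -0.628  1.293]
 [ 0.983  0.149 -0.11   0.083]
 [ 0.011 -0.638 -0.77   1.047]
 [ 0.     0.     0.     1.   ]] [[ 0.788 -0.431  0.44   0.049]
 [-0.616 -0.538  0.576 -0.669]
 [-0.011 -0.725 -0.689  0.817]
 [ 0.     0.     0.     1.   ]] [[499.96848934   0.         258.19896088]
 [  0.         499.96848934 193.2790263 ]
 [  0.           0.           1.        ]]
{'time_s': 0.1, 'q': array([-0.06577974,  0.62925839,  0.03847908,  1.51826319, -0.02700332,
        0.99630323, -0.02000234]), 'qd': array([-0.00049215, -0.00209769, -0.00240693, -0.00302554, -0.00097593,
        0.00199395, -0.0003155 ]), 'tau': array([ 3.65140630e-03, -5.64529252e+01,  1.23032581e+00, -1.93971133e+01,
        1.11524854e-02,  5.46943455e-03, -1.37002465e-05]), 'tool_pos': array([ 6.49441080e-01, -1.68280759e-06,  2.30480136e-01]), 'eef_rot': array([-2.22065983e+00, -2.22054421e+00,  1.94047782e-03]), 'contact_force': array([0.34290989, 0.35693957, 0.50209431]), 'wrist_torque': array([ 0.03883339, -0.01926171,  0.01829312]), 'grip_force': 0.0, 'finger_gap': 0.08554713431091422} -0.0187
```

View pics/a.png

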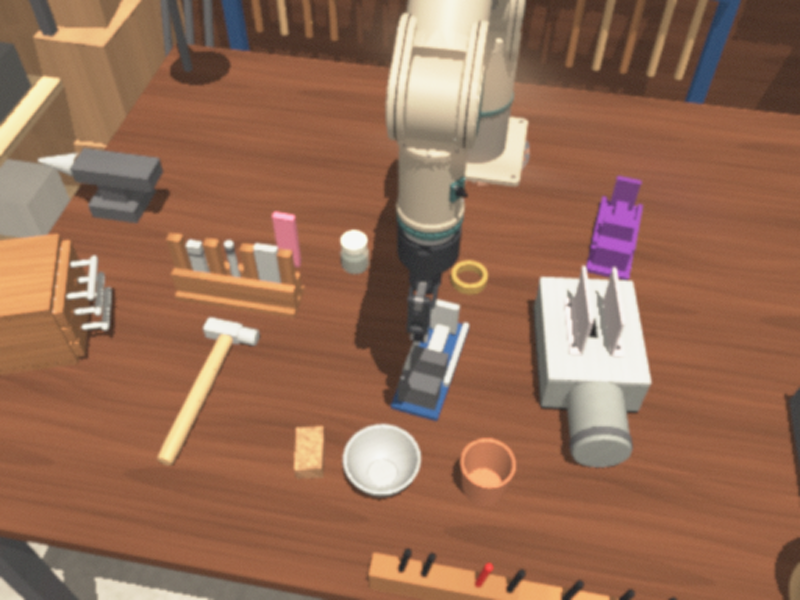

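View pics/b.png

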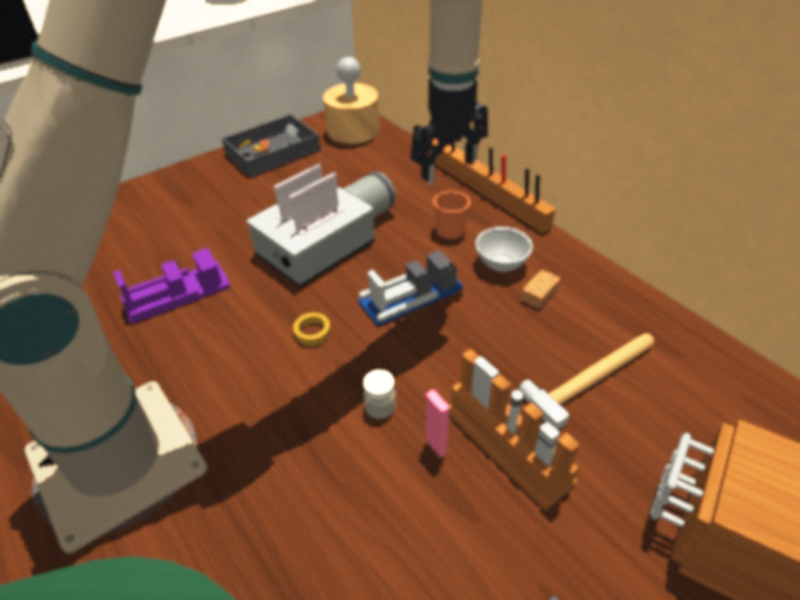

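Scene view: the rack is at (235,275), its wells holding the drift (197,255), punch (232,258) and a wide grey bar (266,262). A pink look-alike stands at (287,235). The blue vise is at (432,365), the purple one (615,230) is to be ignored, and the polisher is at (593,330). The wide grey bar fits the blade because it is the widest in the rack and not pink. I'll confirm that in an enlarged crop.

Run:
```python
from h import *
c=np.load("c.npz")
def crop(im,x,y):
    z=cv2.resize(im[y:y+75,x:x+100],(400,300),interpolation=cv2.INTER_CUBIC)
    for i in range(0,100,20): cv2.putText(z,str(x+i),(i*4,10),0,.35,(0,255,255)); cv2.line(z,(i*4,12),(i*4,18),(0,255,255))
    for i in range(0,75,15): cv2.putText(z,str(y+i),(0,i*4+4),0,.35,(0,255,255))
    return z
s,d=c["si"],c["di"]
cv2.imwrite("pics/c.png",np.vstack([np.hstack([crop(s,103,132),crop(s,230,190)]),np.hstack([crop(d,275,220),crop(d,215,145)])]))
```

```text
(no output)
```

View pics/c.png

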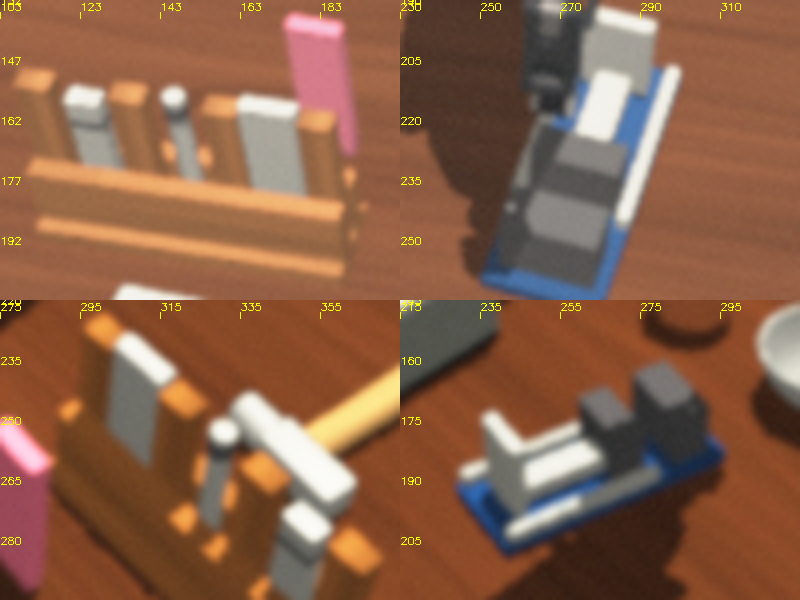

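The crop confirms it: the wide grey plate in the well at scene px (170,158) and side px (312,235) is the blade. It is grey and 36 mm wide, against the narrower drift and the round punch, and the pink bar stands outside the rack.

Run:
```python
from h import *
c=np.load("c.npz")
def both(n,s,d,z):
    a=onz(c["sK"],c["sT"],*s,z);b=onz(c["dK"],c["dT"],*d,z) if d else a
    print(n,a.round(4)[:2],b.round(4)[:2]); return (a+b)/2
both("blade",(170,157.7),(311.7,234.5),.132)
S=[(112,152),(135.5,155.2),(158.5,158.3),(182.5,162)];D=[(363.7,282.5),(341.5,262.5),(321,244.8),(301,228.2)]
p=[both("post",s,d,.126) for s,d in zip(S,D)]
v=p[3]-p[0];print("rack yaw",np.degrees(np.arctan2(-v[0],v[1])),np.linalg.norm(v),"cent",np.mean(p,0))
f=both("fix",(272.3,245),(283,167.7),.057);m=both("slide",(278,229.2),(268,172.7),.057);q=both("plate",(286.5,195.3),(240.7,178),.08)
v=f-q;print("vise yaw",np.degrees(np.arctan2(v[1],v[0])),np.linalg.norm((f-m)[:2]),np.linalg.norm(v[:2]))
both("slot",(379.5,210),None,.085)
i=cv2.resize(c["si"][155:275,330:430],(500,600),interpolation=cv2.INTER_CUBIC)
j=cv2.resize(c["di"][100:185,155:260],(300,243),interpolation=cv2.INTER_CUBIC)
o=np.zeros((600,800,3),np.uint8);o[:,:500]=i;o[:243,500:]=j
for k in range(0,100,10): cv2.putText(o,str(330+k),(k*5,8),0,.3,(0,255,255))
for k in range(0,120,10): cv2.putText(o,str(155+k),(0,k*5+4),0,.3,(0,255,255))
cv2.imwrite("pics/d.png",o)
```

```text
blade [ 0.4757 -0.2861] [ 0.4795 -0.2889]
post [ 0.4799 -0.4394] [ 0.4793 -0.4421]
post [ 0.479  -0.3769] [ 0.48   -0.3803]
post [ 0.478  -0.3164] [ 0.4792 -0.3196]
post [ 0.4786 -0.2534] [ 0.477  -0.2567]
rack yaw 0.5566057725475613 0.1857104333894597 cent [ 0.47885856 -0.34809016  0.126     ]
fix [0.6356 0.0046] [ 0.6353 -0.0094]
slide [0.5877 0.0105] [0.5869 0.001 ]
plate [0.4974 0.0165] [0.4974 0.0108]
vise yaw -6.627125216198844 0.04880779752681709 0.13898673854709606
slot [0.5035 0.2463] [0.5035 0.2463]
```

View pics/d.png

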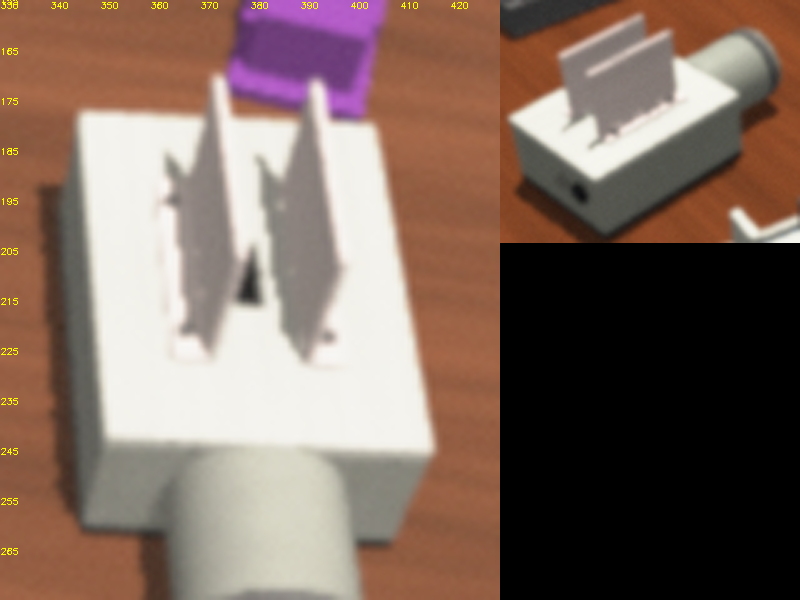

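The polisher view shows housing corners at scene px (346,177), (404,180), (416,245) and (351,242). The shield tops run from (373,170) to (378,207) and from (393,171) to (398,208), and the near end of the slot is at (379,215). The wrist camera is above the vise, so I'll use it now.

Run:
```python
from h import *
c=np.load("c.npz")
K,T=c["sK"],c["sT"]
P=lambda l,z:[onz(K,T,*p,z)[:2] for p in l]
h=P([(346,177),(404.5,180),(416.5,245),(351,242.5)],.085);print("house",np.round(h,4),np.mean(h,0))
s=P([(373.5,170),(378.5,207),(393.5,171),(398.5,208)],.165);print("sh",np.round(s,4),np.mean(s,0))
for a,b in((h[0],h[3]),(h[1],h[2]),(s[0],s[1]),(s[2],s[3])): v=b-a;print(np.degrees(np.arctan2(v[1],v[0])),np.hypot(*v))
print("slotend",P([(379.5,215.5)],.085))
im,K,T=grab("wrist");np.savez("w.npz",im=im,K=K,T=T);print(T.round(3),K)
cv2.imwrite("pics/e.png",cv2.resize(im,(800,600)))
```

```text
house [[0.4116 0.158 ]
 [0.3927 0.3063]
 [0.5903 0.3337]
 [0.6124 0.1845]] [0.50176874 0.24561973]
sh [[0.4497 0.2147]
 [0.561  0.2303]
 [0.4437 0.2618]
 [0.5552 0.2745]] [0.5023769  0.24534328]
7.5066424712224356 0.2025903081649511
7.918613086632573 0.19950584829088225
7.951109299843225 0.11233247191194289
6.499330879940207 0.11221583543148134
slotend [array([0.5204804 , 0.24686293])]
[[ 1.     0.001 -0.002  0.649]
 [ 0.    -0.958 -0.286  0.072]
 [-0.002  0.286 -0.958  0.374]
 [ 0.     0.     0.     1.   ]] [[268.2012231    0.         253.3760031 ]
 [  0.         268.2012231  190.70137725]
 [  0.           0.           1.        ]]
```

View pics/e.png

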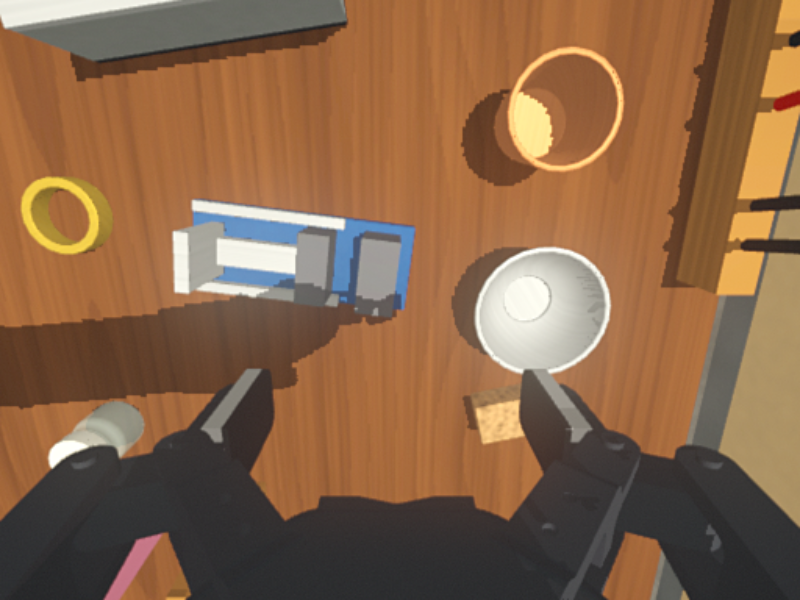

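Wrist view, 800x600 px: the vise's blue base has corners (193,200), (414,226) and (406,308). The fixed jaw top runs from (361,234) to (402,238), the sliding jaw top is near (318,255), and the push plate top edge runs from (174,231) to (174,293).

Run:
```python
from h import *
c=np.load("w.npz");K,T,im=c["K"],c["T"],c["im"]
hsv=cv2.cvtColor(im,cv2.COLOR_BGR2HSV);m=cv2.inRange(hsv,(100,120,60),(125,255,255))
ys,xs=np.nonzero(m);pts=np.c_[xs,ys].astype(np.float32)
W=np.array([onz(K,T,u,v,.012)[:2] for u,v in pts],np.float32)
r=cv2.minAreaRect(W);print("rect",r,np.round(cv2.boxPoints(r),4))
hull=cv2.convexHull(W)
P=lambda l,z:np.array([onz(K,T,u*.64,v*.64,z)[:2] for u,v in l])
b=P([(193,200),(414,226),(406,308)],.012);print(b.round(4));v=b[1]-b[0];yaw=np.arctan2(v[1],v[0]);print(np.degrees(yaw),np.hypot(*v),np.hypot(*(b[2]-b[1])))
w=b[2]-b[1];print("yaw2",np.degrees(np.arctan2(w[1],w[0]))+90)
Rm=np.array([[np.cos(yaw),-np.sin(yaw)],[np.sin(yaw),np.cos(yaw)]])
for p,l in zip(b,[(-.142,.038),(.048,.038),(.048,-.038)]): print("orig",p-Rm@l)
print("jaw top far edges",P([(361,234),(402,238)],.057)); print("plate",P([(174,231),(174,293)],.08))
cv2.imwrite("pics/f.png",cv2.resize(im[120:210,105:275],(800,424),interpolation=cv2.INTER_CUBIC))
```

```text
rect ((0.5664688944816589, 0.002640552818775177), (0.07429187744855881, 0.18739056587219238), 83.38916778564453) [[ 0.4691 -0.0235]
 [ 0.6553 -0.045 ]
 [ 0.6638  0.0288]
 [ 0.4777  0.0503]]
[[ 0.4775  0.0505]
 [ 0.664   0.0288]
 [ 0.6576 -0.045 ]]
-6.629538551411013 0.18774355077121585 0.07409838616790446
yaw2 -4.902949849526408
orig [ 0.61414894 -0.00366695]
orig [ 0.61190758 -0.00340644]
orig [ 0.61434866 -0.00174188]
jaw top far edges [[0.62223584 0.02819891]
 [0.65317414 0.02519343]]
plate [[ 0.49356134  0.03343387]
 [ 0.48674743 -0.0116157 ]]
```

View pics/f.png

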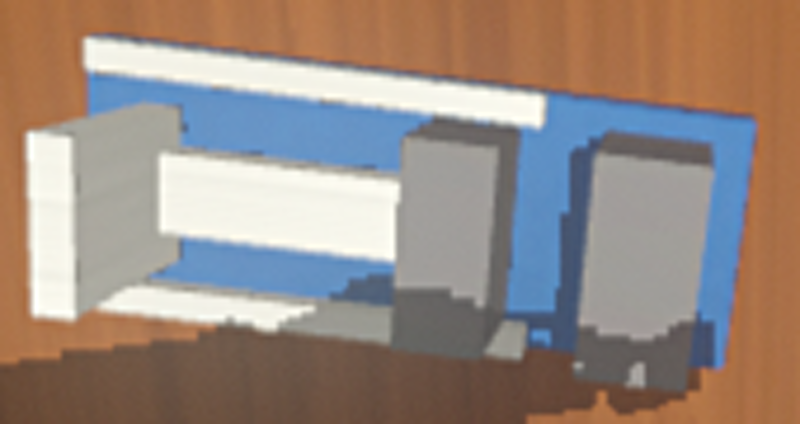

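step_arm(steps="-4 -2 -3 0 0 0 -1; -8 -4 -3 0 0 0 -1; -12 -8 -3 0 0 0 -1; -16 -12 -3 0 0 0 -1; -20 -16 -3 0 0 0 -1; -24 -17 -3 0 0 0 -1; -28.6 -17 -3 0 0 0 -1; -28.6 -17 -3 0 0 0 -1; -28.6 -17 -3 0 0 0 -1; -28.6 -17 -3 0 0 0 -1", newtons=60)

```text
time_s: 1.4
tool_pos: [0.4803, -0.2843, 0.2611]
eef_rot: [-2.218, -2.223, -0.001]
contact_force: [-0.5, -0.0, -0.8]
finger_gap: 0.0852
grip_force: 0.0
```

The enlarged vise shows the jaw-top corners clearly: fixed (598,152), (714,163), (686,388), (574,378); sliding (402,137), (500,148), (480,357), (391,347).

The arm is now above the blade, so I'll take a wrist look.

Run:
```python
from h import *
c=np.load("w.npz");K,T=c["K"],c["T"]
P=lambda l,z:np.array([onz(K,T,105+u/4.706-.4,120+v/4.706-.4,z)[:2] for u,v in l])
f=P([(598,152),(714,163),(686,388),(574,378)],.057);s=P([(402,137),(500,148),(480,357),(391,347)],.057);p=P([(28,130),(77,133),(77,320),(30,315)],.08)
for n,q in(("fix",f),("slide",s),("plate",p)):
    w=(q[0]+q[1]-q[2]-q[3]);print(n,q.mean(0).round(4),"yaw",np.degrees(np.arctan2(w[1],w[0]))-90,"w",np.hypot(*w)/2,"t",np.hypot(*(q[1]+q[2]-q[0]-q[3]))/2)
v=f.mean(0)-p.mean(0);y=np.arctan2(v[1],v[0]);d=np.array([np.cos(y),np.sin(y)]);print(np.degrees(y),"gap",(f.mean(0)-s.mean(0))@d-.027,"origin",f.mean(0)-.021*d)
im,K,T=grab("wrist");np.savez("w2.npz",im=im,K=K,T=T)
cv2.imwrite("pics/g.png",cv2.resize(im[140:320,130:390],(780,540),interpolation=cv2.INTER_CUBIC))
```

```text
fix [ 0.6337 -0.0056] yaw -7.12301671677362 w 0.060287709963752406 t 0.029504285917796746
slide [5.826e-01 5.000e-04] yaw -7.4305958172788 w 0.05546609689574246 t 0.023986699921404196
plate [0.4953 0.0113] yaw -8.032892079829011 w 0.045278501014619325 t 0.011281292229704507
-6.978776662205115 gap 0.02454575065351634 origin [ 0.61290347 -0.00306019]
```

View pics/g.png

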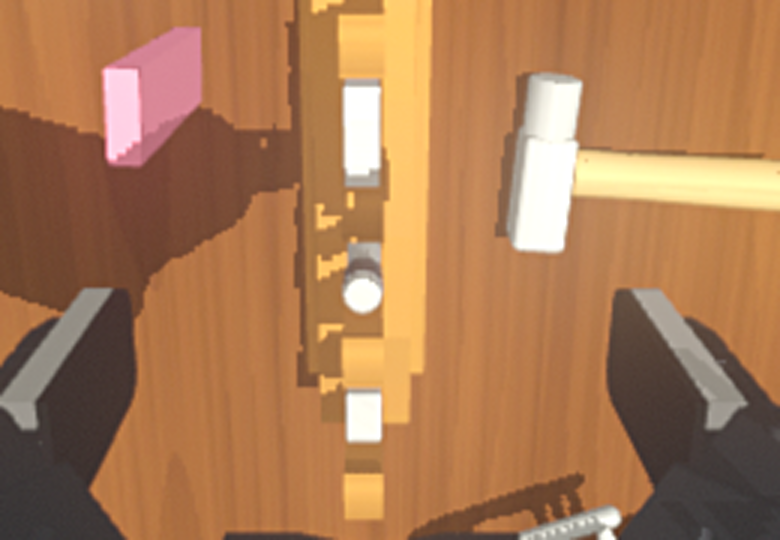

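Wrist crop: blade top at (343..382, 82..176), punch below at (362,293), drift at (363,415), pink bar off to the left.

Run:
```python
from h import *
c=np.load("w2.npz");K,T=c["K"],c["T"]
P=lambda u,v,z:onz(K,T,130+u/3-.33,140+v/3-.33,z)[:2]
q=np.array([P(344,82,.132),P(382,82,.132),P(381,176,.132),P(344,176,.132)]);print(q.round(4),q.mean(0))
a=P(362,293,.130);b=P(363,415,.117);print("punch",a,"drift",b,"post",P(363,496,.126))
```

```text
[[ 0.4704 -0.2677]
 [ 0.4835 -0.2676]
 [ 0.4833 -0.3017]
 [ 0.4701 -0.3017]] [ 0.47683588 -0.28465816]
punch [ 0.47649834 -0.34850137] drift [ 0.47671025 -0.41030144] post [ 0.47678658 -0.44274928]
```

step_arm(steps="0 -0.3 4 0 0 0 -1; 0 -0.3 8 0 0 0 -1; 0 -0.3 12 0 0 0 -1; 0 -0.3 15 0 0 0 -1; 0 -0.3 17.6 0 0 0 -1; 0 -0.3 17.6 0 0 0 -1; 0 -0.3 17.6 0 0 0 0; 0 -0.3 17.6 0 0 0 0.3; 0 -0.3 17.6 0 0 0 0.45; 0 -0.3 17.6 0 0 0 0.45")

```text
time_s: 2.7
tool_pos: [0.4772, -0.2861, 0.0858]
eef_rot: [2.221, 2.221, 0.0]
contact_force: [0.3, -0.4, 0.3]
finger_gap: 0.0234
grip_force: 0.0
```

step_arm(steps="0 0 0 0 0 0 0.6; 0 0 0 0 0 0 0.7; 0 0 0 0 0 0 0.8; 0 0 0 0 0 0 1; 0 0 0 0 0 0 1; 0 0 0 0 0 0 1; 0 0 -0.5 0 0 0 1; 0 0 -1 0 0 0 1; 0 0 -1.5 0 0 0 1; 0 0 -2 0 0 0 1", newtons=60)

```text
time_s: 3.95
tool_pos: [0.4769, -0.2859, 0.1056]
eef_rot: [-2.221, -2.221, 0.0]
contact_force: [-0.1, 0.3, -4.3]
finger_gap: 0.011
grip_force: 58.4
```

step_arm(steps="0 0 -3 0 0 0 1; 0 0 -7 0 0 0 1; 0 0 -11.5 0 0 0 1; 0 1 -12 0 0 0 1; 4 4 -12 0 0 0.03 1; 9 7 -12 0 0 0.06 1; 14 10 -12 0 0 0.1 1; 19 12 -12 0 0 0.126 1; 24 13.3 -12 0 0 0.126 1; 28.3 13.3 -12 0 0 0.126 1")

```text
time_s: 5.2
tool_pos: [0.6103, 0.0003, 0.2234]
eef_rot: [-2.353, -2.078, 0.001]
contact_force: [0.2, -0.1, -3.6]
finger_gap: 0.0114
grip_force: 59.1
```

step_arm(steps="0 0 2 0 0 0 1; 0 0 4 0 0 0 1; 0 0 6 0 0 0 1; 0 0 7 0 0 0 1; 0 0 7 0 0 0 1; 0 0 7 0 0 0 1; 0 0 7 0 0 0 1; 0 0 7 0 0 0 1; 0 0 7 0 0 0 1; 0 0 7 0 0 0 1")

```text
time_s: 6.45
tool_pos: [0.61, -0.003, 0.1554]
eef_rot: [2.357, 2.077, 0.0]
contact_force: [0.1, 1.0, -4.0]
finger_gap: 0.0116
grip_force: 59.0
```

Run:
```python
from h import *
a=grab("scene");b=grab("side");w=grab("wrist");o=sensors.get_obs();print(o["tool_pos"],o["finger_gap"])
S=cv2.resize(a[0][150:270,220:330],(385,420),interpolation=cv2.INTER_CUBIC)
D=cv2.resize(b[0][90:220,210:310],(323,420),interpolation=cv2.INTER_CUBIC)
cv2.imwrite("pics/i.png",np.hstack([S,D]))
```

```text
[ 0.61002205 -0.00293639  0.15532848] 0.011264701041564478
```

View pics/i.png

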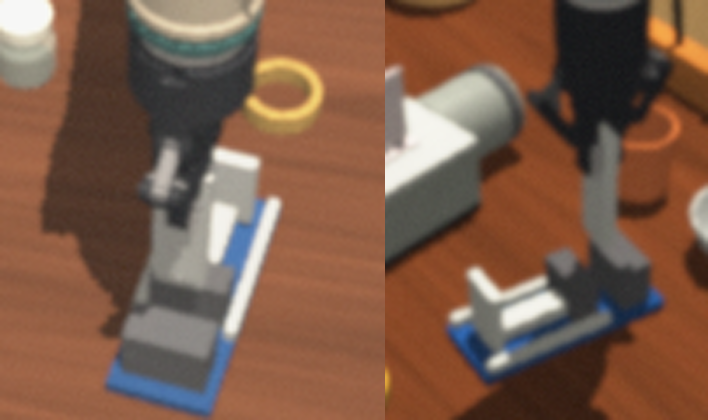

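step_arm(steps="0 -0.15 1 0 0 0 1; 0 -0.15 2 0 0 0 1; 0 -0.15 2.5 0 0 0 1; 0 -0.15 3 0 0 0 1; 0 -0.15 3.5 0 0 0 1; 0 -0.15 4 0 0 0 1; 0 -0.15 4.5 0 0 0 1; 0 -0.15 5 0 0 0 1; 0 -0.15 5 0 0 0 1; 0 -0.15 5 0 0 0 1")

```text
time_s: 7.85
tool_pos: [0.6087, -0.0028, 0.1054]
eef_rot: [2.357, 2.077, 0.0]
contact_force: [0.4, -1.0, -3.3]
finger_gap: 0.0111
grip_force: 59.0
```

step_arm(steps="0 0 0.5 0 0 0 1; 0 0 1 0 0 0 1; 0 0 1.4 0 0 0 1; 0 0 1.6 0 0 0 1; 0 0 1.8 0 0 0 1; 0 0 1.9 0 0 0 1; 0 0 2 0 0 0 1; 0 0 2 0 0 0 1; 0 0 2 0 0 0 1; 0 0 2 0 0 0 1")

```text
time_s: 9.1
tool_pos: [0.6087, -0.0028, 0.0855]
eef_rot: [2.357, 2.077, 0.0]
contact_force: [0.2, -0.4, -2.3]
finger_gap: 0.0114
grip_force: 59.2
```

step_arm(steps="0 0 0.1 0 0 0 1; 0 0 0.1 0 0 0 1; 0 0 0.1 0 0 0 0.6; 0 0 0.1 0 0 0 0.4; 0 0 0.1 0 0 0 0; 0 0 0.1 0 0 0 -0.4; 0 0 0.1 0 0 0 -0.4; 0 0 -3 0 0 0 -0.4; 0 0 -7 0 0 0 -0.4; 0 0 -10.5 0 0 0 -0.4")

```text
time_s: 10.35
tool_pos: [0.6086, -0.0028, 0.1916]
eef_rot: [2.357, 2.077, 0.001]
contact_force: [0.1, -0.5, -0.5]
finger_gap: 0.0604
grip_force: 0.0
```

step_arm(steps="0 -2 0 0 0 0.17 0.5; 0 -4 0 0 0 0.34 1; 0 -6 0 0 0 0.51 1; 0 -8 0 0 0 0.68 1; 0 -10 0 0 0 0.85 1; 0 -12 0 0 0 1.02 1; 0 -14 0 0 0 1.19 1; 0 -15.3 0 0 0 1.36 1; 0 -15.3 0 0 0 1.53 1; 0 -15.3 0 0 0 1.571 1")

```text
time_s: 11.6
tool_pos: [0.4568, 0.0166, 0.1904]
eef_rot: [3.135, -0.198, 0.0]
contact_force: [-0.3, 0.9, 0.0]
finger_gap: 0.0001
grip_force: 0.0
```

Run:
```python
from h import *
a=grab("scene");b=grab("side");w=grab("wrist");o=sensors.get_obs();print(o["tool_pos"],o["finger_gap"],o["q"].round(2))
print(R.from_rotvec(o["eef_rot"]).as_matrix().round(3))
S=cv2.resize(a[0][150:270,220:330],(385,420),interpolation=cv2.INTER_CUBIC)
D=cv2.resize(w[0],(400,300))
D=cv2.copyMakeBorder(D,0,120,0,0,cv2.BORDER_CONSTANT)
cv2.imwrite("pics/j.png",np.hstack([S,D])); np.savez("w3.npz",im=w[0],K=w[1],T=w[2])
```

```text
[0.45693405 0.01649499 0.19033071] -3.3877522626686e-05 [-0.49  0.47  0.56  2.09 -0.39  0.68 -1.37]
[[ 0.992 -0.124  0.   ]
 [-0.124 -0.992 -0.   ]
 [ 0.     0.    -1.   ]]
```

View pics/j.png

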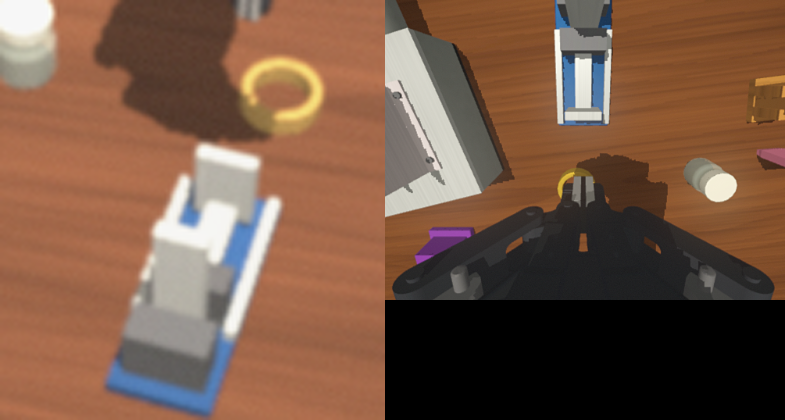

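step_arm(steps="0 0 3 0 0 0 1; 0 0 7 0 0 0 1; 0 0 10 0 0 0 1; 0 0 12 0 0 0 1; 0 0 13.2 0 0 0 1; 0 0 13.2 0 0 0 1; 0.5 0 13.2 0 0 0 1; 1 0 13.2 0 0 0 1; 1.5 0 13.2 0 0 0 1; 1.8 0 13.2 0 0 0 1")

```text
time_s: 13.0
tool_pos: [0.4753, 0.0142, 0.0586]
eef_rot: [-3.135, 0.198, -0.001]
contact_force: [-0.0, 0.3, -0.6]
finger_gap: 0.0004
grip_force: 0.0
```

step_arm(steps="0.2 0 0 0 0 0 1; 0.4 0 0 0 0 0 1; 0.6 0 0 0 0 0 1; 0.7 0 0 0 0 0 1; 0.8 0 0 0 0 0 1; 0.9 0 0 0 0 0 1; 1 0 0 0 0 0 1; 1.1 0 0 0 0 0 1; 1.1 0 0 0 0 0 1; 1.1 0 0 0 0 0 1")

```text
time_s: 14.25
tool_pos: [0.4855, 0.0128, 0.0582]
eef_rot: [3.135, -0.198, -0.0]
contact_force: [-2.7, -0.3, -1.8]
finger_gap: -0.0
grip_force: 1.7
```

step_arm(steps="0.05 0 0 0 0 0 1; 0.1 0 0 0 0 0 1; 0.15 0 0 0 0 0 1; 0.2 0 0 0 0 0 1; 0.25 0 0 0 0 0 1; 0.3 0 0 0 0 0 1; 0.35 0 0 0 0 0 1; 0.4 0 0 0 0 0 1; 0.45 0 0 0 0 0 1; 0.5 0 0 0 0 0 1")

```text
time_s: 15.5
tool_pos: [0.489, 0.0124, 0.0582]
eef_rot: [-3.135, 0.198, 0.004]
contact_force: [-6.3, 0.5, -0.0]
finger_gap: 0.0001
grip_force: 3.6
```

step_arm(steps="0.05 0 0 0 0 0 1; 0.1 0 0 0 0 0 1; 0.15 0 0 0 0 0 1; 0.2 0 0 0 0 0 1; 0.25 0 0 0 0 0 1; 0.3 0 0 0 0 0 1; 0.35 0 0 0 0 0 1; 0.4 0 0 0 0 0 1; 0.45 0 0 0 0 0 1; 0.5 0 0 0 0 0 1")

```text
time_s: 16.75
tool_pos: [0.492, 0.012, 0.0582]
eef_rot: [-3.134, 0.198, 0.01]
contact_force: [-10.5, 1.2, 5.1]
finger_gap: 0.0001
grip_force: 5.5
```

Run:
```python
from h import *
w=grab("wrist");a=grab("scene")
cv2.imwrite("pics/k.png",np.hstack([cv2.resize(w[0][0:160,150:350],(400,320),interpolation=cv2.INTER_CUBIC),cv2.resize(a[0][180:260,230:330],(400,320),interpolation=cv2.INTER_CUBIC)]))
```

```text
(no output)
```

View pics/k.png

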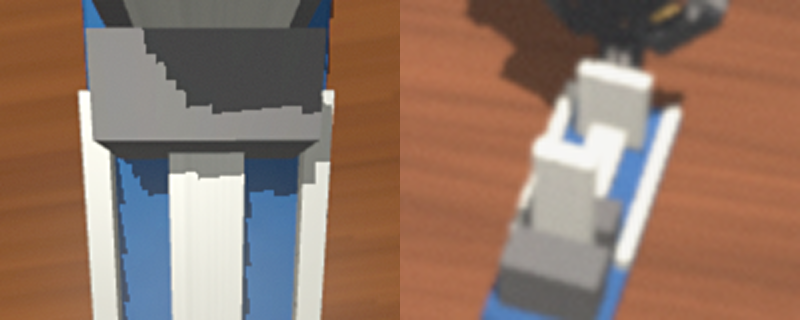

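step_arm(steps="0.05 0 0 0 0 0 1; 0.1 0 0 0 0 0 1; 0.15 0 0 0 0 0 1; 0.2 0 0 0 0 0 1; 0.25 0 0 0 0 0 1; 0.3 0 0 0 0 0 1; 0.35 0 0 0 0 0 1; 0.4 0 0 0 0 0 1; 0.4 0 0 0 0 0 1; 0.4 0 0 0 0 0 1")

```text
time_s: 18.1
tool_pos: [0.492, 0.0121, 0.0582]
eef_rot: [-3.132, 0.198, 0.021]
contact_force: [-17.2, 0.9, 12.4]
finger_gap: 0.0001
grip_force: 9.0
```

step_arm(steps="-0.5 0 0 0 0 0 1; -1.5 0 0 0 0 0 1; -3 0 0 0 0 0 1; -3 0 -4 0 0 0 0.5; -3 0 -9 0 0 0 0; -3 0 -14 0 0 0 -0.5; -1 0 -17 0 0 0 -0.5; 1 0 -19 0 0 0 -0.5; 3 0 -19 0 0 0 -0.5; 3 0 -19 0 0 0 -0.5")

```text
time_s: 19.35
tool_pos: [0.5319, 0.0068, 0.2493]
eef_rot: [3.135, -0.198, 0.009]
contact_force: [0.9, 0.3, 0.0]
finger_gap: 0.0642
grip_force: 0.0
```

Run:
```python
from h import *
im,K,T=grab("wrist");o=sensors.get_obs();print(o["tool_pos"],o["q"].round(2))
np.savez("w4.npz",im=im,K=K,T=T)
th=np.radians(-7.2);d=np.array([np.cos(th),np.sin(th)]);n=np.array([-d[1],d[0]]);O=np.array([.613,-.003])
pix=[proj(K,T,np.append(O+a*d+b*n,.132)) for a,b in((-.006,.018),(.006,.018),(.006,-.018),(-.006,-.018))];print("expect top",np.round(pix,1))
m=cv2.inRange(cv2.cvtColor(im,cv2.COLOR_BGR2HSV),(0,0,195),(180,45,255))
nn,l,st,ce=cv2.connectedComponentsWithStats(m)
for i in range(1,nn):
    if st[i,4]>60:
        r=cv2.minAreaRect(np.argwhere(l==i)[:,::-1].astype(np.float32));W=np.array([onz(K,T,u,v,.132)[:2] for u,v in cv2.boxPoints(r)]);print(st[i],ce[i].round(1),[round(x,1) for x in r[1]],r[2],W.mean(0).round(4),np.linalg.norm(W[0]-W[1]).round(4),np.linalg.norm(W[1]-W[2]).round(4))
```

```text
[0.53024432 0.00692576 0.24878068] [-0.48  0.5   0.62  1.84 -0.36  0.91 -1.39]
expect top [[232.9 107.6]
 [232.6  93.9]
 [271.9  93.9]
 [271.6 107.6]]
[244   0  44   6 126] [265.3   2.7] [5.0, 43.0] 90.0 [ 0.6894 -0.024 ] 0.0361 0.0036
[235  94  39  15 527] [253.8 101.2] [14.0, 38.0] 90.0 [ 0.6126 -0.0046] 0.0348 0.0123
[473  98  39  19 553] [494.3 107. ] [18.0, 38.0] 90.0 [ 0.5794 -0.2234] 0.035 0.0165
[225 114   8  90 488] [228.5 158.4] [89.2, 5.8] 88.02507019042969 [0.5607 0.0269] 0.0055 0.088
[   0  128  147  174 8478] [ 74.1 196.2] [167.3, 108.2] 66.80140686035156 [0.5174 0.2046] 0.112 0.1702
[275 130   7  72 355] [277.5 165. ] [5.7, 71.1] 1.6602822542190552 [ 0.5485 -0.0195] 0.0711 0.0054
[245 133  17  48 758] [252.8 156.1] [47.0, 16.0] 90.0 [0.5611 0.0029] 0.0153 0.0461
[236 191  36   8 284] [253.3 194.5] [7.0, 35.0] 90.0 [0.5231 0.0072] 0.0355 0.0074
[377 256  32  26 546] [391.8 267.6] [22.4, 32.2] 63.43495178222656 [ 0.419  -0.1336] 0.034 0.0289
[  0 280  17  29 110] [  7.5 294.9] [32.2, 3.5] 58.570438385009766 [0.4399 0.3009] 0.0046 0.038
```

step_arm(steps="3 0 0 0 0 0 -0.5; 6 0 0 0 0 0 -0.5; 8.3 0.05 0 0 0 0 -0.5; 8.3 0.05 2 0 0 0 -0.5; 8.3 0.05 6 0 0 0 -0.5; 8.3 0.05 10 0 0 0 -0.5; 8.3 0.05 14 0 0 0 -0.5; 8.3 0.05 16.6 0 0 0 -0.5; 8.3 0.05 16.6 0 0 0 -0.5; 8.3 0.05 16.6 0 0 0 -0.2")

```text
time_s: 20.65
tool_pos: [0.6121, -0.004, 0.0835]
eef_rot: [3.135, -0.199, 0.003]
contact_force: [-0.6, -0.3, 0.2]
finger_gap: 0.0513
grip_force: 0.0
```

step_arm(steps="0 0 0 0 0 0 -0.1; 0 0 0 0 0 0 0; 0 0 0 0 0 0 0.05; 0 0 0 0 0 0 0.1; 0 0 0 0 0 0 0.15; 0 0 0 0 0 0 0.2; 0 0 0 0 0 0 0.4; 0 0 0 0 0 0 1; 0 0 0 0 0 0 1; 0 0 0 0 0 0 1", newtons=60)

```text
time_s: 21.9
tool_pos: [0.6114, -0.0038, 0.0825]
eef_rot: [3.135, -0.198, 0.0]
contact_force: [-0.6, -0.7, 5.7]
finger_gap: 0.0351
grip_force: 59.3
```

step_arm(steps="0 0 -0.5 0 0 0 1; 0 0 -1 0 0 0 1; 0 0 -2 0 0 0 1; 0 0 -3 0 0 0 1; 0 0 -5 0 0 0 1; 0 0 -8 0 0 0 1; 0 0 -11 0 0 0 1; 0 0 -14 0 0 0 1; 0 0 -17 0 0 0 1; 0 0 -17 0 0 0 1", newtons=80)

```text
time_s: 23.15
tool_pos: [0.6123, -0.0041, 0.2548]
eef_rot: [-3.135, 0.198, -0.006]
contact_force: [-0.0, 0.4, -4.8]
finger_gap: 0.0349
grip_force: 80.8
```

step_arm(steps="-3 -2 -1 0 0 0 1; -6 -5 -1 0 0 -0.05 1; -9 -8 -1 0 0 -0.1 1; -12 -11 -1 0 0 -0.15 1; -15 -14 -1 0 0 -0.2 1; -18 -17 -1 0 0 -0.257 1; -21 -20 -1 0 0 -0.257 1; -21 -21.6 -1 0 0 -0.257 1; -21 -21.6 -1 0 0 -0.257 1; -21 -21.6 -1 0 0 -0.257 1")

```text
time_s: 24.4
tool_pos: [0.4307, 0.2353, 0.262]
eef_rot: [3.134, 0.202, -0.001]
contact_force: [0.4, -0.4, -4.3]
finger_gap: 0.035
grip_force: 81.2
```

```bash
cat > m.py <<'E'
from h import *
im,K,T=grab("wrist");o=sensors.get_obs();print(o["tool_pos"],o["q"].round(2)); print(R.from_rotvec(o["eef_rot"]).as_matrix().round(3)[:2,:2])
np.savez("w5.npz",im=im,K=K,T=T);print(T.round(3)[:3,2:])
th=np.radians(7.5);d=np.array([np.cos(th),np.sin(th)]);n=np.array([-d[1],d[0]]);O=np.array([.502,.2455])
print("slot px",np.round([proj(K,T,np.append(O+a*d+b*n,.085)) for a,b in((-.02,.007),(.02,.007),(.02,-.007),(-.02,-.007))],1))
print("shield in px",np.round([proj(K,T,np.append(O+a*d+b*n,.165)) for a,b in((-.055,.021),(.055,.021),(.055,-.021),(-.055,-.021))],1))
E
python3 m.py
python3 - <<'E'
from h import *
c=np.load("w5.npz");g=cv2.cvtColor(c["im"],cv2.COLOR_BGR2GRAY);K,T=c["K"],c["T"]
u,v=proj(K,T,[.502,.2455,.085]).astype(int);print(u,v)
print(g[v-50:v+51:3,u-40:u+41:3])
E
```

```text
[0.43081171 0.23522904 0.26205836] [-0.97  0.41  0.58  1.92 -0.28  0.89 -1.69]
[[ 0.992  0.128]
 [ 0.128 -0.992]]
[[-0.283  0.502]
 [-0.039  0.245]
 [-0.958  0.405]]
slot px [[245.9 128.7]
 [245.6  92.2]
 [258.1  92.2]
 [258.  128.7]]
shield in px [[229.  173.5]
 [225.1  39.1]
 [277.6  39. ]
 [274.8 173.4]]
251 110
[[221 227 241 245 239 241  96 107 221 220 218 215 217 214 220 216 216 214
  212 214 213 110 104 234 231 232 230]
 [221 224 239 243 238 241  94 100 223 219 217 215 217 213 219 215 216 214
  211 214 214 112 113 233 231 231 228]
 [220 224 238 242 238 240  95 101 118 221 216 214 215 213 217 214 216 211
  211 213 214 111 115 232 230 230 227]
 [220 223 239 212 240 239  96 102 110 223 215 214 215 212 217 214 214 212
  210 212 212 111 117 232 211 194 227]
 [220 222 235 120 242 240  94 103 113 149 216 213 215 212 216 213 215 211
  209 212 212 114 118 231 184 115 230]
 [219 220 233 121 243 238  95 104 113 122 218 212 215 211 216 213 214 210
  208 211 211 112 115 231 163 117 227]
 [218 220 236 232 240 238  95 105 113 114 147 212 214 211 215 213 213 209
  207 211 210 113 127 230 191 2
[... 2359 characters left out ...]
 183 213 218 215 144]
 [197 203 203 219 190 215 215 114 117 118 114 204 198 200 196 203 200 198
  199 195 164 123 200 211 149 217 199]
 [198 203 202 214 118 216 214 114 117 118 115 205 197 200 195 204 200 200
  200 195 163 125 199 211 117 151 197]
 [198 201 200 218 123 215 213 114 117 118 117 145 197 199 195 203 200 199
  200 196 164 123 198 210 129 204 200]
 [198 200 200 215 218 212 213 113 117 119 116 206 198 200 195 203 199 198
  199 195 148 124 199 208 215 213 199]
 [199 200 199 214 217 212 211 112 117 117 118 203 197 199 195 202 200 198
  199 194 148 124 200 206 214 211 199]
 [199 198 198 214 216 212 212 112 116 119 115 205 197 199 194 202 198 198
  200 194 159 124 214 206 208 195 201]]
```

```bash
cat > slot.py <<'E'
from h import *
def slot(im,K,T,guess=(.502,.2455)):
    g=cv2.cvtColor(im,cv2.COLOR_BGR2GRAY);S=6
    u,v=proj(K,T,[*guess,.085]).round().astype(int)
    x0,y0=u-12,v-26
    p=cv2.resize(g[y0:y0+52,x0:x0+24],None,fx=S,fy=S,interpolation=cv2.INTER_LINEAR)
    n,l,st,ce=cv2.connectedComponentsWithStats((p<178).astype(np.uint8))
    i=l[26*S,12*S]; pts=np.argwhere(l==i)[:,::-1].astype(np.float32)
    px=(pts+.5)/S-.5+[x0,y0]
    W=np.array([onz(K,T,a,b,.085)[:2] for a,b in px],np.float32)
    r=cv2.minAreaRect(W);b=cv2.boxPoints(r)
    e=max((b[1]-b[0],b[2]-b[1]),key=np.linalg.norm); e=e*np.sign(e[0])
    print("stats",st[i]/S,"size",np.round(r[1],4),"mean",W.mean(0).round(4))
    return np.array(r[0]),np.degrees(np.arctan2(e[1],e[0]))
if __name__=="__main__":
    c=np.load("w5.npz");print(slot(c["im"],c["K"],c["T"]))
    # sanity: foot of the gripped blade in this picture
    o=sensors.get_obs();K,T=c["K"],c["T"];M=R.from_rotvec(o["eef_rot"]).as_matrix()
    P=[o["tool_pos"]+M@[a,b,.0705-.0] for a,b in((-.004,-.017),(.004,-.017),(.004,.017),(-.004,.017))]
    px=np.array([proj(K,T,p) for p in P]);print("foot expect",px.round(1))
    g=cv2.cvtColor(c["im"],cv2.COLOR_BGR2GRAY);u,v=px.mean(0).astype(int);print(u,v);print(g[v-24:v+25:2,u-40:u+41:4])
E
python3 slot.py
```

```text
stats [   6.33333333    7.66666667   13.83333333   37.83333333 3028.33333333] size [0.0414 0.0155] mean [0.5018 0.2444]
(array([0.50146097, 0.2443625 ]), np.float32(7.7552185))
foot expect [[232.9 204.7]
 [232.7 195.7]
 [273.4 195.7]
 [273.2 204.7]]
253 200
[[191 196 195 195 194 195 196 126 198 192 191 199 195 197 196 195 197 139
  193 199 196]
 [191 196 194 195 195 194 195 197 197 192 191 196 195 197 195 193 194 198
  193 200 197]
 [191 197 194 195 194 193 194 194 195 191 190 196 194 196 195 194 193 196
  194 198 196]
 [191 196 194 195 195 194 195 194 194 190 190 197 192 195 195 194 193 195
  193 198 196]
 [191 197 194 194 193 193 194 193 194 190 189 196 193 195 194 193 192 195
  190 197 196]
 [191 196 193 193 194 193 193 193 194 190 190 196 194 195 193 193 192 194
  191 198 195]
 [191 195 193 192 194 192 194 193 194 190 189 195 192 195 195 193 191 192
  189 197 195]
 [190 196 192 192 192 192 193 192 193 189 192 199 195 198 195 158 194 193
  188 197 195]
 [190 195 193 192 192 192 192 192 192 190 137 112 144 112 118 110 110 195
  189 196 195]
 [194 199 196 195 195 195 195 194 196 187
[... 683 characters left out ...]
0  92 127 123 125 127 124 125 127 126 127 127 124 127 128  63
   65  64  63]
 [ 94  93  93  89 125 123 124 127 123 125 126 126 127 128 124 125 127  69
   64  63  63]
 [ 93  92  95  95 123 123 125 126 123 125 126 125 125 125 125 126 127  88
   61  64  61]
 [ 95  94  94  99 123 124 126 127 123 125 125 124 126 127 124 125 126 120
   64  63  60]
 [ 91  93  94 107 123 124 126 127 123 124 127 124 126 125 124 125 125 125
   59  59  60]
 [ 94  93  94 123 121 124 125 127 123 124 125 124 126 125 125 123 126 126
   62  61  60]
 [ 95  95  95 120 117 123 126 126 122 123 126 125 124 125 125 122 126 126
   58  61  59]
 [ 94  96  97 102 122 123 124 126 121 123 124 125 124 126 125 123 126 126
   57  60  57]]
```

Run:
```python
from h import *
c=np.load("w5.npz");g=cv2.cvtColor(c["im"],cv2.COLOR_BGR2GRAY)
print(g[188:204,[225,228,236,240,244,248]].T)
print("foot row profile");
for v in (197,198,200,204,210): print(v,g[v,226:240],g[v,268:284])
K,T=c["K"],c["T"];o=sensors.get_obs();M=R.from_rotvec(o["eef_rot"]).as_matrix()
for z in (.0705,.0605):
  for dx in(0,.001,.002): print(z,dx,proj(K,T,o["tool_pos"]+M@[(.004 if z>.07 else .006)+dx,-.017,z]).round(2),proj(K,T,o["tool_pos"]+M@[.004+dx,.017,z]).round(2))
```

```text
[[192 192 192 191 192 194 195 163 112  93  94  95  94  91  90  93]
 [193 191 192 191 191 192 193 162 112  95  93  96  94  91  89  92]
 [196 195 195 196 195 197 198 154 119 122 126 126 126 126 126 126]
 [194 194 194 193 194 195 197 152 120 124 127 128 126 128 126 127]
 [191 192 191 191 191 193 195 150 118 126 128 128 128 127 126 126]
 [192 192 192 192 192 195 196 153 122 124 128 129 128 127 126 127]]
foot row profile
197 [ 93  95  95  94  99 119 123 122 122 122 122 124 125 124] [127 126 127 126 128 128 127 125 119  73  68  73  71  70  73  95]
198 [ 95  94  93  94 100 126 127 127 126 124 126 128 129 128] [128 127 129 129 130 129 130 130 126  81  68  71  70  70  71  78]
200 [ 93  92  94  95 118 128 126 125 124 126 126 126 126 127] [127 127 128 127 129 130 129 129 128 108  69  69  71  70  69  69]
204 [ 93  91  97 116 127 126 124 123 123 125 127 126 126 126] [127 126 126 128 127 129 128 129 128 128 119  70  66  68  69  67]
210 [ 91 104 124 127 123 123 121 123 123 126 124 125 125 126] [125 124 125 126 125 127 128 127 127 128 129 125  88  63  65  66]
0.0705 0 [232.67 195.67] [273.36 195.68]
0.0705 0.001 [232.64 194.53] [273.39 194.54]
0.0705 0.002 [232.62 193.38] [273.42 193.39]
0.0605 0 [231.7  197.08] [274.27 199.47]
0.0605 0.001 [231.67 195.88] [274.3  198.28]
0.0605 0.002 [231.64 194.68] [274.33 197.09]
```

step_arm(steps="0 0 0 0 0 -0.17 1; 1 0 0 0 0 -0.34 1; 2 0 0 0 0 -0.51 1; 3 0 0 0 0 -0.68 1; 4 0 0 0 0 -0.85 1; 5 0 0 0 0 -1.02 1; 6 0 0 0 0 -1.19 1; 7.15 0 0 0 0 -1.36 1; 7.15 0 0 0 0 -1.53 1; 7.15 0 0 0 0 -1.577 1")

```text
time_s: 25.7
tool_pos: [0.5019, 0.2442, 0.2619]
eef_rot: [2.065, 2.367, -0.002]
contact_force: [0.0, 0.4, -3.7]
finger_gap: 0.035
grip_force: 81.1
```

Run:
```python
from h import *
im,K,T=grab("wrist");np.savez("w6.npz",im=im,K=K,T=T);a=grab("scene");b=grab("side");np.savez("sd6.npz",s=a[0],sK=a[1],sT=a[2],d=b[0],dK=b[1],dT=b[2])
o=sensors.get_obs();M=R.from_rotvec(o["eef_rot"]).as_matrix();print(o["tool_pos"],np.degrees(np.arctan2(M[1,1],M[0,1])),M.round(3)[2],o["q"].round(2))
px=np.array([proj(K,T,o["tool_pos"]+M@[x,y,.0705]) for x,y in((.004,-.017),(.004,.017))]);print(px.round(2))
u,v=px.mean(0).round().astype(int)
for k in (-14,-8,0,8,14): print(u+k,"v from",v-12,im[v-12:v+10,u+k].tolist())
for vv in (v+4,v+10): print(vv,im[vv,u-30:u-14,1],im[vv,u+15:u+31,1])
```

```text
[0.50164623 0.24469922 0.26208611] 7.654633576272189 [-0.001 -0.    -1.   ] [-0.6   0.46  0.14  1.74 -0.08  0.94 -0.3 ]
[[233.56 195.4 ]
 [274.27 195.51]]
240 v from 183 [[119, 127, 130], [120, 127, 131], [119, 127, 130], [118, 127, 129], [119, 126, 129], [119, 127, 130], [119, 126, 132], [119, 126, 134], [118, 125, 133], [119, 125, 133], [119, 125, 133], [117, 124, 131], [108, 116, 120], [110, 118, 119], [117, 125, 127], [118, 126, 127], [116, 124, 126], [117, 124, 127], [116, 123, 125], [117, 125, 127], [116, 123, 125], [116, 123, 126]]
246 v from 183 [[197, 208, 209], [200, 209, 211], [203, 213, 216], [202, 213, 214], [148, 157, 159], [116, 124, 126], [116, 122, 128], [117, 123, 130], [121, 126, 134], [120, 125, 133], [117, 125, 134], [118, 124, 132], [109, 116, 119], [112, 119, 122], [118, 125, 128], [117, 126, 127], [115, 123, 124], [117, 125, 127], [119, 125, 127], [117, 125, 126], [116, 124, 125], [114, 122, 123]]
254 v from 183 [[197, 208, 210], [198, 210, 210], [200, 211, 211], [198, 209, 211], [200, 211, 213], [204, 215, 216], [166, 176, 180], [132, 140, 148], [128, 135, 14
[... 576 characters left out ...]
30], [120, 127, 130], [119, 127, 129]]
268 v from 183 [[199, 209, 211], [200, 211, 213], [201, 212, 213], [200, 211, 213], [202, 213, 215], [205, 216, 216], [167, 176, 181], [135, 142, 149], [130, 136, 145], [131, 138, 146], [131, 137, 146], [129, 135, 143], [115, 123, 126], [142, 152, 152], [128, 136, 139], [119, 127, 129], [118, 127, 129], [120, 128, 130], [119, 127, 129], [118, 128, 129], [119, 127, 128], [119, 128, 129]]
199 [123 123 121 124 123 122 124 124 124 124 122 124 123 124 125 125] [128 129 129 129 129 129 130 130 134 137 137 137 137 137 137 138]
205 [120 118 120 121 120 124 121 122 120 121 120 123 123 123 124 123] [128 127 128 129 129 130 128 129 129 129 135 135 136 135 136 137]
```

step_arm(steps="-0.05 0 0 0 0 0 1; -0.05 0 2 0 0 0 1; -0.05 0 4 0 0 0 1; -0.05 0 6 0 0 0 1; -0.05 0 8 0 0 0 1; -0.05 0 9.5 0 0 0 1; -0.05 0 10 0 0 0 1; -0.05 0 10 0 0 0 1; -0.05 0 10 0 0 0 1; -0.05 0 10 0 0 0 1")

```text
time_s: 27.1
tool_pos: [0.5017, 0.246, 0.163]
eef_rot: [2.064, 2.368, 0.002]
contact_force: [0.0, 0.6, -4.4]
finger_gap: 0.0351
grip_force: 81.2
```

step_arm(steps="0 0 0.2 0 0 0 1; 0 0 0.4 0 0 0 1; 0 0 0.6 0 0 0 1; 0 0 0.8 0 0 0 1; 0 0 0.9 0 0 0 1; 0 0 1 0 0 0 1; 0 0 1.1 0 0 0 1; 0 0 1.2 0 0 0 1; 0 0 1.2 0 0 0 1; 0 0 1.2 0 0 0 1")

```text
time_s: 28.35
tool_pos: [0.5014, 0.2455, 0.1503]
eef_rot: [2.064, 2.368, -0.0]
contact_force: [0.6, -2.4, -3.8]
finger_gap: 0.0344
grip_force: 81.2
```

step_arm(steps="-0.04 0 0 0 0 0 1; -0.08 0 0 0 0 0 1; -0.1 0 0 0 0 0 1; -0.1 0 0.1 0 0 0 1; -0.1 0 0.2 0 0 0 1; -0.1 0 0.3 0 0 0 1; -0.1 0 0.4 0 0 0 1; -0.1 0 0.4 0 0 0 1; -0.1 0 0.4 0 0 0 1; -0.1 0 0.4 0 0 0 1")

```text
time_s: 29.6
tool_pos: [0.5014, 0.2446, 0.1462]
eef_rot: [2.064, 2.368, -0.001]
contact_force: [0.8, -1.7, -3.5]
finger_gap: 0.0349
grip_force: 81.2
```

step_arm(steps="-0.05 0 0 0 0 0 1; -0.05 0 0.1 0 0 0 1; -0.05 0 0.2 0 0 0 1; -0.05 0 0.3 0 0 0 1; -0.05 0 0.4 0 0 0 1; -0.05 0 0.5 0 0 0 1; -0.05 0 0.6 0 0 0 1; -0.05 0 0.7 0 0 0 1; -0.05 0 0.7 0 0 0 1; -0.05 0 0.7 0 0 0 1")

```text
time_s: 30.85
tool_pos: [0.5014, 0.2443, 0.1392]
eef_rot: [2.064, 2.368, -0.0]
contact_force: [-0.1, -1.7, -5.2]
finger_gap: 0.0352
grip_force: 81.3
```

step_arm(steps="-0.03 0 0.2 0 0 0 1; -0.03 0 0.4 0 0 0 1; -0.03 0 0.6 0 0 0 1; -0.03 0 0.8 0 0 0 1; -0.03 0 1 0 0 0 1; -0.03 0 1.2 0 0 0 1; -0.03 0 1.37 0 0 0 1; -0.03 0 1.37 0 0 0 1; -0.03 0 1.37 0 0 0 1; -0.03 0 1.37 0 0 0 1")

```text
time_s: 32.1
tool_pos: [0.5014, 0.2441, 0.1256]
eef_rot: [-2.064, -2.368, 0.0]
contact_force: [0.4, -0.5, -4.0]
finger_gap: 0.0352
grip_force: 81.2
```

Run:
```python
from h import *
o=sensors.get_obs();M=R.from_rotvec(o["eef_rot"]).as_matrix();print(o["time_s"],o["tool_pos"],o["contact_force"],o["wrist_torque"],np.degrees(np.arccos(-M[2,2])))
# did the blade slip in the grip? look at its top/edges: compare bystanders then & now in scene
c=np.load("c.npz");a=grab("scene");b=grab("side")
d=cv2.absdiff(a[0],c["si"]).max(2);print("rack region diff",d[140:200,100:165].mean(),"ring",d[165:190,285:315].mean(),"bowl/cup",d[270:320,215:335].mean(),"hammer",d[200:300,100:170].mean())
im,K,T=grab("wrist");p=np.load("w6.npz")["im"]
# blade top in wrist image stays fixed relative to tool if no slip
dd=cv2.absdiff(im,p).max(2);print("grip region diff",dd[235:300,235:275].mean().round(1))
```

```text
32.1 [0.50137536 0.24412595 0.12558993] [ 0.37826723 -0.48272592 -4.03875394] [-0.13704173 -0.05945969 -0.00541788] 0.0137326133517817
rack region diff 11.044871794871796 ring 16.870666666666665 bowl/cup 10.064666666666668 hammer 9.993428571428572
grip region diff 11.1
```

```bash
python3 -c "
from bench import ticket; print(ticket.finish_job())"
```

```text
the job is handed in; nothing more can be done
None
```

I handed the job in at 32.1 s of robot time: the blade was clamped in the vise, taken again by its narrow edges, and is now held upright in the guard slot, about 30 mm below the plate top going by the arm's height. I saw no sign that the other things moved, but I checked that only by a rough comparison of images.

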